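# Moisture check on the tea box lid

## Robot

A 6-joint arm with a two-finger parallel gripper is mounted at the origin on the work surface. World frame = base frame: x ahead of the robot, y to its left, z up, the work surface at z = 0. Lengths are in mm, angles in degrees, forces in N, time in s.
With the tool pointing down it reaches from about 300 to 850 mm from the base axis. Payload 4.2 kg.
Tool frame: the origin (TCP) lies between the finger pads; the fingertips stand 22 mm ahead of it and the grasp point (between the pads) lies 3 mm ahead of it; z points along the fingers, y is the direction in which the jaws open and shut (so a half turn about z gives the same grasp; the last joint's range is limited). The gripper opens to 91 mm and grips with 3 to 60 N. Pads are 32 mm wide; open, the fingers measure 118 mm over their backs; the gripper's body (76 mm by 178 mm) begins 60 mm behind the grasp point.
Start: joints at [-70.703, 18.312, 89.639, -0, 72.044, -1.146], TCP at [200.838, -538.8, 235.976] pointing down, gripper open.
Joint ranges: [-177.97, 177.97], [-48.28, 115.42], [12.27, 149.76], [-77.06, 257.06], [2.81, 150.46], [-146.56, 146.56]. Speed limits (degrees/s): [147.25, 147.25, 180, 180, 180, 180].

## Interface

Orientations are given as [roll, pitch, yaw] about the fixed x, y, z axes, in that order (R = Rz(yaw) Ry(pitch) Rx(roll)).
In Python, from workcell import telemetry, cams, env gives the robot as it stands.
- The arm moves only by the shell command python3 -m inch 'ROWS' [FORCE]. ROWS is JSON, a list of rows, each an object of numbers: "x", "y", "z": the shift along the tool's x, y, z in cm; "yaw": the turn about the tool's z in units of 5 degrees (1.0 is 5 degrees); "gripper": the gripper's target within -1 to 1 (fully open at 1, half-way at 0, shut at -1). A call has 1 to 12 rows; each row shifts and turns the commanded pose from where the row before left it, along the tool's axes as they then stand; what a row does not reach is not made up. A row lasts 1/12 s, in which the tool goes at most 41.7 mm and 7.16 degrees, less where a joint would pass 70% of its speed; a pose out of reach is approached as far as the arm can. A call is refused whole if a number of a shift passes 4.17 or a number of a turn 1, either way. A call with a gripper value outside its range is refused whole. The fingers move at their own pace and stop on an object; FORCE is the grip in N (left out, the last holds). Time passes only in rows, so rows that do not move let the fingers close. It gives the time, the measured TCP pose, the force and the opening at its end, in the units of the state.
- telemetry.state(): the state, without advancing time (a new reading comes with each control period).
- cams.grab_frame(name): name is "side" or "top"; returns a dict with "pixels" (384x512x3 uint8, red, green, blue), "mtx" (3x3 intrinsics, pixels), "distortion" ([k1, k2, p1, p2, k3] as OpenCV has them; the pictures are not rectified), "rvec" (rotation vector, rad) and "tvec" (3), from world to camera coordinates, as OpenCV has them. Camera axes: x right, y down, z forward; pixel columns grow to the right and rows downward; lengths in mm; the calibration is good to about 2 mm. A picture is of the moment at which its call begins. There is no depth.
- env.job_done(): hands the job in, once; it reports no verdict.
The state is a dict: "time_s": time; "qpos": joint angles; "qvel": joint speeds; "effort": joint torques, N m; "ee_pos": TCP position; "ee_rot": TCP orientation; "force": force on the tool from outside, world axes, zero at the start; "torque": the same for the moment, N m; "gripper_width": finger opening in mm.
Only numpy, scipy, OpenCV 4.12 (cv2) and the standard library are available. Lean on these libraries where they do the work, as an engineer would, in place of code of your own. Each camera call takes 0.05 s, during which the arm holds its last target. There are 200 camera calls.

## Task

With the gripper push the wooden tea box's hinged lid fully shut, and only then take the moisture meter out of its stand. Set the meter upright on the bar-shaped inlay in the lid (not the round one), its foot centred on the bar and lying along it, and press lightly so that the sprung foot is about half sunk; the program finishes while still holding the meter still in just that way. Leave the kettle, the bowls and the tray with its spoon alone.

Things in the scene. Friction and masses are not known exactly. Their poses are not given: they have to be found in the camera images.
- tea_box: Wooden box fixed on the chest top, 160 (its x) x 220 (its y) x 72 mm high without the lid; walls 9 mm. Origin: centre of its underside, on the surface. Its +x side carries the hinge, its -x side is the front (roughly towards the robot).
- lid (a joint): Angle (rad) of the lid, a 10 mm board of 160 x 220 mm hinged along the top of the box's +x wall: 0 is fully shut, flat on the box (top face then 82 mm above the surface) at a hard stop; larger is more open (front edge higher). It starts partly open (0.1 to 0.4) and the stiff hinge keeps it where it is left; 2 to 4 N downward near the front edge moves it.
- lid_press (a point): Point on the lid's top face, 20 mm behind the front edge, midway along its width; a good place to push down. A small brass lift tab sticks out 13 mm from the front edge. Its axes are the lid's: z is the outward normal.
- lid_mark (a point): Centre of the bar-shaped dark inlay, flush in the lid's top face: 46 x 12 mm, long side along the lid's x (front to back), 80 mm from the front edge and 55 mm to the +y side of the middle. Axes: x along the bar, z out of the lid. A round inlay of 34 mm diameter, which is not the target, lies 55 mm to the -y side.
- stand: Light wooden block fixed on the surface, 100 (x) x 75 (y) x 70 mm high, with an upright through-hole in the middle, 33 mm (x) x 23 mm (y), in which the meter stands. Origin: centre of its underside.
- meter: Hand-held wood moisture meter (about 0.18 kg), loose, standing upright in the stand's hole. Grey handle 38 (x) x 26 (y) x 85 mm high; below it a steel barrel 28 x 18 mm, 45 mm long; below that a sprung foot. Origin: centre of the handle's underside, the shoulder that rests on the stand's top. z runs up the handle, x along the handle's wider side. Lift it 65 mm to clear the stand.
- meter_grip (a point): Point in the meter's handle, on its axis, 50 mm above the origin (35 mm below the top of the handle); grip here from above across the 26 mm (y) width.
- foot (a joint): How far (m) the sprung foot has sunk into the barrel: 0 is fully out, 0.012 is fully in, a hard stop. Spring 500 N/m: half sunk (0.006) takes about 3 N, fully sunk 6 N.
- foot_tip (a point): Middle of the foot's underside: 61 mm below the meter's origin when the foot is out. The foot is 26 mm long along the meter's x and 10 mm wide, with two round contact studs 18 mm apart along x.
- kettle: Copper-toned kettle, 176 mm diameter, 190 mm high with its bail handle, short spout; leave alone. Origin: centre of its underside.
- bowl_a: White porcelain bowl, 110 mm diameter, 55 mm high, on the chest top; leave alone. Origin: centre of its underside.
- bowl_b: The same kind of bowl standing on the tray; leave alone.
- spoon: Steel spoon, 130 mm long, on the tray; leave alone.
- tray: Wooden tray fixed on the surface, 300 (x) x 200 (y) x 22 mm. Origin: centre of its underside.

How it is judged:
By the outcome, as a careful person would: the job done as asked, in the order asked, and still so for the second after the job is handed in, while the arm keeps its last pose, push and grip.
It also fails if it takes over 58 s, if anything falls off the work surface, if the arm or the gripper's body presses on something with over 40 N, if the wrist force passes 120 N, or if a joint passes its speed limit or range.

## Working session

There is one attempt and no reset: what is moved stays moved. The work goes in short steps, Python scripts to look and compute and a shell command to move; the robot and the scene stay as the last step left them, time stands still between calls to the robot, and variables do not carry over. Pictures are saved under pics/ and viewed, about 8 in all and at most 12, crops included, and the job is handed in when it is done.

```bash
ls; mkdir -p pics
python3 - <<'E'
from workcell import telemetry, cams
import cv2,pickle
print(telemetry.state())
for n in("side","top"):
    f=cams.grab_frame(n); pickle.dump(f,open(n+".pkl","wb"))
    cv2.imwrite(f"pics/{n}0.png",cv2.resize(f["pixels"][:,:,::-1],(800,600),interpolation=cv2.INTER_CUBIC))
    R=cv2.Rodrigues(f["rvec"])[0]; print(n,-R.T@f["tvec"].ravel(),R[2])
E
```

```text
pics
{'time_s': 0.0, 'qpos': array([-7.07037415e+01,  1.83512625e+01,  8.97087294e+01,  7.23881945e-04,
        7.20426109e+01, -1.14568817e+00]), 'qvel': array([ 0.01274106, -0.05265065, -0.10217273, -0.06062349,  0.04815368,
       -0.02159309]), 'effort': array([ 1.96117151e-03, -4.12466168e+01, -2.31972420e+01,  7.29023502e-02,
        4.56717331e-02, -1.47909363e-04]), 'ee_pos': array([ 200.67116265, -538.33472291,  235.1082961 ]), 'ee_rot': array([-1.79897431e+02, -2.73959129e-03,  2.04417204e+01]), 'force': array([-0.6381529 ,  0.12487829, -0.8952597 ]), 'torque': array([-0.00273425,  0.01181524, -0.05121879]), 'gripper_width': 90.94225273241086}
side [ 280.29221131  966.56991142 1003.94627755] [ 0.23312186 -0.71241531 -0.6619053 ]
top [ 473.09519538  -16.73112364 1440.02742624] [ 9.35995403e-02 -1.36928625e-05 -9.95609927e-01]
```

View pics/side0.png

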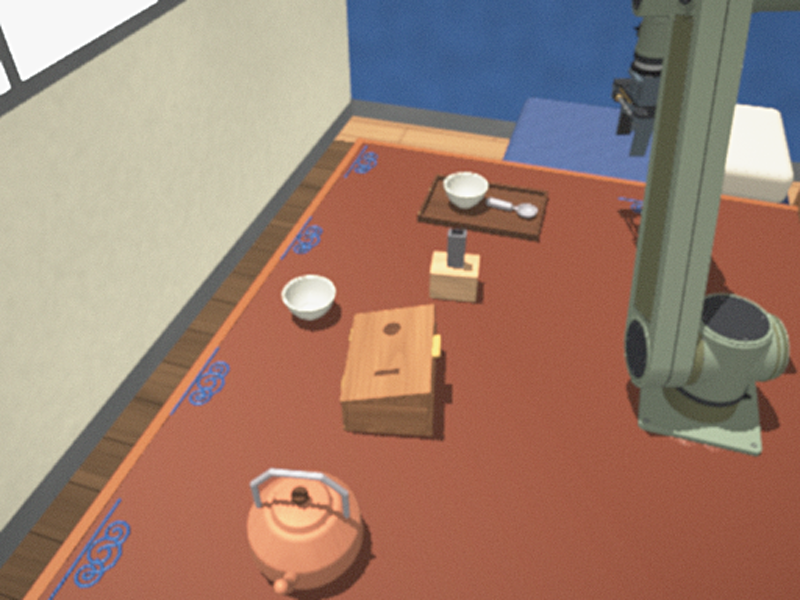

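View pics/top0.png

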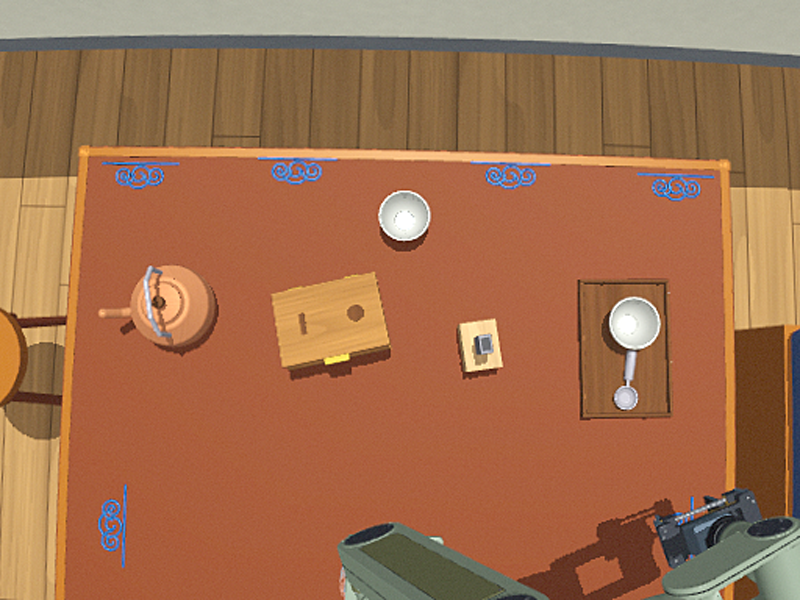

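The side view shows the box at about (390,370), the stand with the meter at (455,265) and the kettle at (305,530). In the top view the lid spans (272..390, 273..370) with its tab at (337,359), the bar at (303,323) and the round inlay at (355,312). The stand is at (481,346). Next I'll crop in to pick corners.

Run:
```python
import cv2,pickle,numpy as np
T=pickle.load(open("top.pkl","rb"))["pixels"][:,:,::-1];S=pickle.load(open("side.pkl","rb"))["pixels"][:,:,::-1]
def crop(I,u,v,w,h,s):
    c=cv2.resize(I[v:v+h,u:u+w],None,fx=s,fy=s,interpolation=cv2.INTER_CUBIC)
    for k in range(0,w,10): cv2.putText(c,str(u+k),(k*s,8),0,.3,(255,255,255),1); cv2.line(c,(k*s,0),(k*s,h*s),(255,255,255) if k%50==0 else (200,200,200),1) if 0 else cv2.line(c,(k*s,10),(k*s,16),(255,255,255),1)
    for k in range(0,h,10): cv2.putText(c,str(v+k),(0,k*s+4),0,.3,(255,255,255),1); cv2.line(c,(20,k*s),(26,k*s),(255,255,255),1)
    return c
a=crop(T,165,165,90,80,5);b=crop(T,285,195,45,50,7)
c=crop(S,208,185,90,100,4);d=crop(S,268,140,48,58,7)
M=np.zeros((600+210,0,3),np.uint8)
W=np.zeros((600,800,3),np.uint8)
def put(p,x,y):W[y:y+p.shape[0],x:x+p.shape[1]]=p[:600-y,:800-x]
put(a,0,0);put(b,455,0);
cv2.imwrite("pics/c_top.png",W);W[:]=0
c=crop(S,208,185,90,100,5);put(c,0,0);put(d,455,0);cv2.imwrite("pics/c_side.png",W)
```

```text
(no output)
```

View pics/c_top.png

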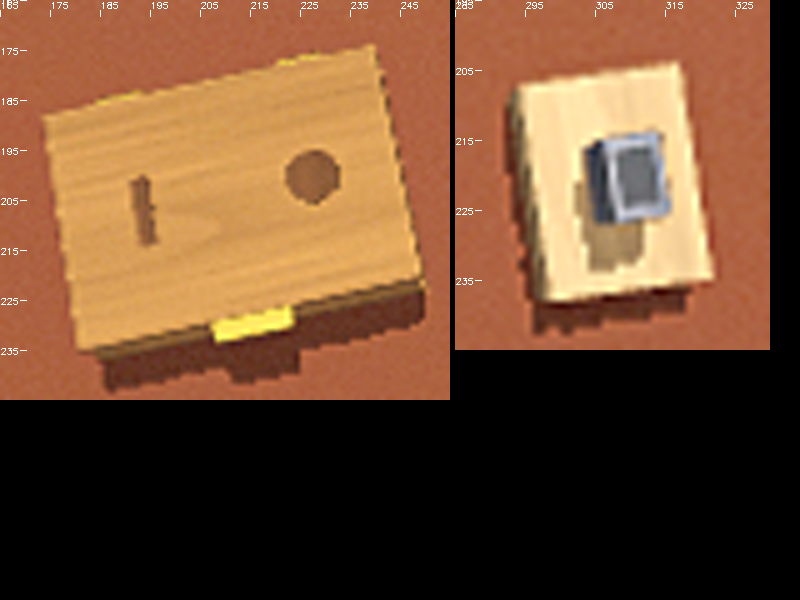

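View pics/c_side.png

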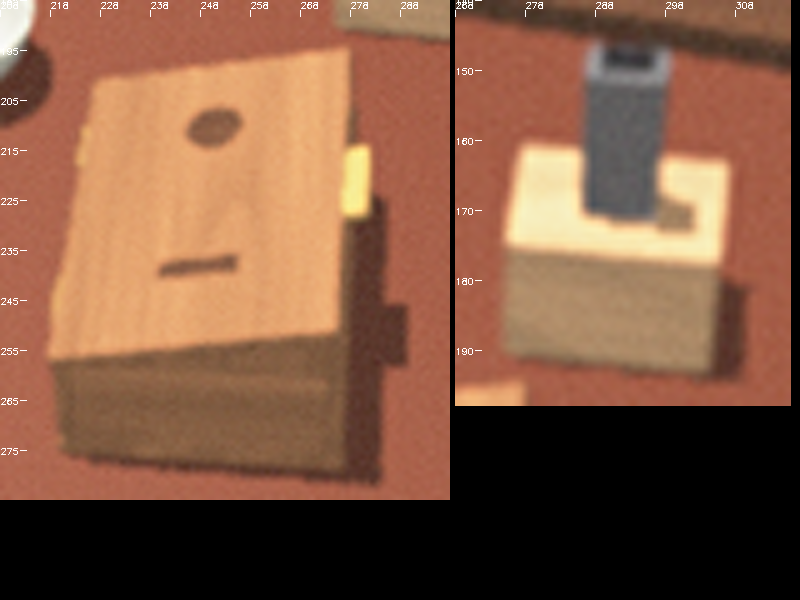

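The top crop gives the lid-top corners (45,117), (375,45), (420,278), (80,348), the bar at (143,210), and the stand-top and meter-top corners. The side crop gives the same features from the side. Next I'll fit the poses to both views.

```bash
cat > fit.py <<'E'
import cv2,pickle,numpy as np
from scipy.optimize import least_squares
F={n:pickle.load(open(n+".pkl","rb")) for n in("top","side")}
def proj(n,P,F=F):
    f=F[n];return cv2.projectPoints(np.array(P,float),f["rvec"],f["tvec"],f["mtx"],f["distortion"])[0][:,0]
def rz(a):c,s=np.cos(a),np.sin(a);return np.array([[c,-s,0],[s,c,0],[0,0,1]])
def lidpt(p,x,y,z=10): # lid coords: x from hinge(-160 front), y, z above bottom of lid
    c,s=np.cos(p[3]),np.sin(p[3])
    q=np.array([80+x*c+z*s, y, 72-x*s+z*c])  # x neg -> up
    return rz(p[2])@q+[p[0],p[1],0]
def pt(p,x,y,z):return rz(p[2])@np.array([x,y,z])+[p[0],p[1],0]
E
cat > f1.py <<'E'
from fit import *
def px(off,s,L):return np.array(L)/s-.5+off
tl=px((165,165),5,[(45,117),(375,45),(420,278),(80,348),(143.5,210),(313,176)])
sl=px((208,185),5,[(50,357),(93,80),(348,48),(340,330),(197,266),(214,127)])
sb=px((208,185),5,[(342,472),(65,455)])
L=[(0,110),(0,-110),(-160,-110),(-160,110),(-80,55),(-80,-55)]
def r(p):
    P=[lidpt(p,*a) for a in L]
    return np.r_[proj("top",P)-tl,proj("side",P)-sl,proj("side",[pt(p,-80,110,0),pt(p,80,110,0)])-sb].ravel()
o=least_squares(r,[550,120,.2,.2],loss='soft_l1');p=o.x
print("box",p,np.degrees(p[2:]));print(o.fun.reshape(-1,2).round(1).tolist())
print("press",lidpt(p,-140,0),"tabtip",lidpt(p,-173,0)); q=p.copy();q[3]=0;print("shut press",lidpt(q,-140,0),"mark shut",lidpt(q,-80,55))
ts=px((285,195),7,[(65,87),(225,63),(258,278),(93,300)]);ss=px((268,140),7,[(50,246),(70,143),(274,160),(265,266),(50,353),(255,373)])
B=[(50,37.5,70),(50,-37.5,70),(-50,-37.5,70),(-50,37.5,70)]
def r2(p):
    P=[pt(p,*a) for a in B];return np.r_[proj("top",P)-ts,proj("side",P+[pt(p,50,37.5,0),pt(p,-50,37.5,0)])-ss].ravel()
o=least_squares(r2,[500,-150,.1],loss='soft_l1');print("stand",o.x,np.degrees(o.x[2]),o.fun.reshape(-1,2).round(1).tolist())
tm=px((285,195),7,[(152,137),(205,132),(212,208),(157,220)]);sm=px((268,140),7,[(133,80),(140,43),(216,43),(210,82),(130,212),(200,218)])
C=[(19,13,155),(19,-13,155),(-19,-13,155),(-19,13,155)]
def r3(p):
    P=[pt(p,*a) for a in C];return np.r_[proj("top",P)-tm,proj("side",P+[pt(p,19,13,70),pt(p,-19,13,70)])-sm].ravel()
o=least_squares(r3,o.x,loss='soft_l1');print("meter",o.x,np.degrees(o.x[2]),o.fun.reshape(-1,2).round(1).tolist())
E
python3 f1.py
```

```text
box [5.52939334e+02 1.42156608e+02 2.38565213e-01 2.26307527e-01] [13.66877986 12.96646617]
[[-0.8, -0.4], [-0.5, -0.4], [0.4, -0.2], [-0.4, 0.8], [-0.1, 0.6], [-0.2, 0.0], [-0.5, 0.1], [0.3, -0.3], [0.6, -0.2], [-0.2, -0.1], [0.5, 0.1], [0.1, -0.1], [0.4, -0.8], [-1.1, -0.7]]
press [500.28758998 129.35188706 113.15831926] tabtip [469.03983223 121.75254097 120.5628837 ]
shut press [494.63865278 127.97808517  82.        ] mark shut [539.94235486 195.59889985  82.        ]
stand [ 5.10460510e+02 -1.69991755e+02  1.60850507e-01] 9.216055180675854 [[-0.1, -0.0], [-0.2, 0.2], [-0.3, 0.1], [0.3, 0.2], [0.4, -0.6], [-0.1, 0.3], [-0.1, 0.5], [-0.1, -0.7], [-0.2, -0.2], [-0.3, -0.2]]
meter [ 5.10884178e+02 -1.69996250e+02  1.44022508e-01] 8.251881841712333 [[-0.8, -0.0], [0.1, -0.3], [0.7, 1.2], [0.1, 0.6], [-0.4, -1.2], [-0.6, -0.6], [0.2, 0.5], [0.3, -0.3], [-1.2, 0.4], [0.1, 0.7]]
```

```bash
cat > go.py <<'E'
import sys,numpy as np
from workcell import telemetry
s=telemetry.state();t=np.array(list(map(float,sys.argv[1:4])));R=__import__("scipy.spatial.transform",fromlist=["x"]).Rotation.from_euler("xyz",s["ee_rot"],degrees=True)
print("t",round(s["time_s"],2),"pos",s["ee_pos"].round(1),"rot",s["ee_rot"].round(2),"F",s["force"].round(2),"w",round(s["gripper_width"],1))
print("tool shift cm",(R.inv().apply(t-s["ee_pos"])/10).round(2))
if len(sys.argv)>4: print("yaw units",round(-((float(sys.argv[4])-s["ee_rot"][2]+90)%180-90)/5,2))
E
python3 -m inch '[{"yaw":0.68,"gripper":-1},{"yaw":0.68,"gripper":-1},{"gripper":-1},{"gripper":-1}]' 20; python3 go.py 497 128.5 200 13.67
```

```text
t 0.1 pos [ 200.7 -538.4  235.2] rot [-179.91   -0.     20.44] F [ 0.21 -0.66  0.81] w 91.0
tool shift cm [ 51.06 -52.13   3.6 ]
yaw units 1.35invalid input
```

```bash
python3 -m inch '[{"x":0,"y":0,"z":0,"yaw":0.68,"gripper":-1},{"x":0,"y":0,"z":0,"yaw":0.68,"gripper":-1},{"x":0,"y":0,"z":0,"yaw":0,"gripper":-1},{"x":0,"y":0,"z":0,"yaw":0,"gripper":-1}]' 20; python3 go.py 497 128.5 200 13.67
```

```text
time_s: 0.43
ee_pos: [200.8, -538.6, 235.6]
ee_rot: [-180.0, 0.0, 13.7]
force: [0.9, -0.0, -0.0]
gripper_width: 67.3
t 0.43 pos [ 200.8 -538.6  235.6] rot [-1.7996e+02  1.0000e-02  1.3730e+01] F [ 0.87 -0.04 -0.04] w 67.3
tool shift cm [ 44.61 -57.77   3.6 ]
yaw units 0.01
```

```bash
python3 -m inch '[{"x":1,"y":-1.3,"z":0,"yaw":0,"gripper":-1},{"x":1.8,"y":-2.4,"z":0,"yaw":0,"gripper":-1},{"x":1.9,"y":-2.4,"z":0,"yaw":0,"gripper":-1},{"x":1.9,"y":-2.4,"z":0,"yaw":0,"gripper":-1},{"x":1.9,"y":-2.4,"z":0,"yaw":0,"gripper":-1},{"x":1.9,"y":-2.4,"z":0,"yaw":0,"gripper":-1},{"x":1.9,"y":-2.4,"z":0,"yaw":0,"gripper":-1},{"x":1.9,"y":-2.4,"z":0,"yaw":0,"gripper":-1},{"x":1.9,"y":-2.4,"z":0,"yaw":0,"gripper":-1},{"x":1.9,"y":-2.4,"z":0,"yaw":0,"gripper":-1},{"x":1.9,"y":-2.4,"z":0,"yaw":0,"gripper":-1},{"x":1.9,"y":-2.4,"z":0,"yaw":0,"gripper":-1}]'
python3 -m inch '[{"x":1.9,"y":-2.4,"z":0,"yaw":0,"gripper":-1},{"x":1.9,"y":-2.4,"z":0,"yaw":0,"gripper":-1},{"x":1.9,"y":-2.4,"z":0,"yaw":0,"gripper":-1},{"x":1.9,"y":-2.4,"z":0,"yaw":0,"gripper":-1},{"x":1.9,"y":-2.4,"z":0,"yaw":0,"gripper":-1},{"x":1.9,"y":-2.4,"z":0,"yaw":0,"gripper":-1},{"x":1.9,"y":-2.4,"z":0,"yaw":0,"gripper":-1},{"x":1.9,"y":-2.4,"z":0,"yaw":0,"gripper":-1},{"x":1.5,"y":-2,"z":0,"yaw":0,"gripper":-1},{"x":1,"y":-1,"z":0,"yaw":0,"gripper":-1},{"x":0,"y":0,"z":0,"yaw":0,"gripper":-1},{"x":0,"y":0,"z":0,"yaw":0,"gripper":-1}]'; python3 go.py 497 128.5 150 13.67
```

```text
time_s: 1.43
ee_pos: [347.6, -216.7, 236.0]
ee_rot: [180.0, -0.0, 13.7]
force: [0.7, -0.1, -0.2]
gripper_width: 0.3
time_s: 2.43
ee_pos: [466.8, 39.5, 235.6]
ee_rot: [180.0, 0.1, 13.8]
force: [0.1, -0.8, 0.0]
gripper_width: 0.5
t 2.43 pos [466.8  39.5 235.6] rot [1.7997e+02 6.0000e-02 1.3790e+01] F [ 0.14 -0.77  0.04] w 0.5
tool shift cm [ 5.06 -7.93  8.56]
yaw units 0.02
```

```bash
python3 -m inch '[{"x":1,"y":-1.6,"z":0,"yaw":0,"gripper":-1},{"x":1,"y":-1.6,"z":0,"yaw":0,"gripper":-1},{"x":1,"y":-1.6,"z":0,"yaw":0,"gripper":-1},{"x":1,"y":-1.6,"z":0,"yaw":0,"gripper":-1},{"x":1,"y":-1.5,"z":1,"yaw":0,"gripper":-1},{"x":0,"y":0,"z":2,"yaw":0,"gripper":-1},{"x":0,"y":0,"z":2,"yaw":0,"gripper":-1},{"x":0,"y":0,"z":2,"yaw":0,"gripper":-1},{"x":0,"y":0,"z":1.5,"yaw":0,"gripper":-1},{"x":0,"y":0,"z":0,"yaw":0,"gripper":-1},{"x":0,"y":0,"z":0,"yaw":0,"gripper":-1}]'; python3 go.py 497 128.5 104 13.67
```

```text
time_s: 3.35
ee_pos: [496.4, 126.7, 150.7]
ee_rot: [180.0, 0.1, 13.6]
force: [-0.4, 0.2, 0.2]
gripper_width: 0.2
t 3.35 pos [496.4 126.7 150.7] rot [1.7998e+02 1.0000e-01 1.3590e+01] F [-0.36  0.24  0.18] w 0.2
tool shift cm [ 0.11 -0.17  4.67]
yaw units -0.02
```

Next I'll push down in 4 mm steps and watch the force.

```bash
python3 -m inch '[{"x":0,"y":0,"z":0.4,"yaw":0,"gripper":-1},{"x":0,"y":0,"z":0.4,"yaw":0,"gripper":-1},{"x":0,"y":0,"z":0.4,"yaw":0,"gripper":-1},{"x":0,"y":0,"z":0.4,"yaw":0,"gripper":-1},{"x":0,"y":0,"z":0.4,"yaw":0,"gripper":-1},{"x":0,"y":0,"z":0.4,"yaw":0,"gripper":-1},{"x":0,"y":0,"z":0.4,"yaw":0,"gripper":-1}]'
python3 -m inch '[{"x":0,"y":0,"z":0.4,"yaw":0,"gripper":-1},{"x":0,"y":0,"z":0.4,"yaw":0,"gripper":-1},{"x":0,"y":0,"z":0.4,"yaw":0,"gripper":-1},{"x":0,"y":0,"z":0.2,"yaw":0,"gripper":-1},{"x":0,"y":0,"z":0.1,"yaw":0,"gripper":-1},{"x":0,"y":0,"z":0.0,"yaw":0,"gripper":-1}]'
```

```text
time_s: 3.93
ee_pos: [496.9, 127.9, 122.6]
ee_rot: [180.0, 0.0, 13.6]
force: [-1.9, -0.7, 1.1]
gripper_width: 0.4
time_s: 4.43
ee_pos: [497.1, 127.9, 107.6]
ee_rot: [180.0, -0.0, 13.6]
force: [0.2, -0.4, -0.4]
gripper_width: 0.6
```

```bash
python3 -m inch '[{"x":0,"y":0,"z":0.1,"yaw":0,"gripper":-1},{"x":0,"y":0,"z":0.1,"yaw":0,"gripper":-1},{"x":0,"y":0,"z":0,"yaw":0,"gripper":-1}]'
python3 -m inch '[{"x":0,"y":0,"z":0.1,"yaw":0,"gripper":-1},{"x":0,"y":0,"z":0,"yaw":0,"gripper":-1}]';python3 -m inch '[{"x":0,"y":0,"z":0.1,"yaw":0,"gripper":-1},{"x":0,"y":0,"z":0,"yaw":0,"gripper":-1}]'; python3 -m inch '[{"x":0,"y":0,"z":0.05,"yaw":0,"gripper":-1},{"x":0,"y":0,"z":0,"yaw":0,"gripper":-1}]'
```

```text
time_s: 4.68
ee_pos: [497.3, 127.9, 106.0]
ee_rot: [180.0, -0.0, 13.6]
force: [0.7, 0.8, -0.0]
gripper_width: 0.3
time_s: 4.85
ee_pos: [497.2, 127.9, 105.0]
ee_rot: [180.0, -0.0, 13.6]
force: [0.8, 0.3, 0.6]
gripper_width: 0.3
time_s: 5.02
ee_pos: [497.2, 127.9, 104.3]
ee_rot: [180.0, -0.0, 13.6]
force: [-0.5, -1.1, 3.6]
gripper_width: 0.5
time_s: 5.18
ee_pos: [497.2, 127.9, 104.2]
ee_rot: [180.0, -0.1, 13.6]
force: [-1.7, -0.0, 7.3]
gripper_width: 0.4
```

```bash
python3 -m inch '[{"x":0,"y":0,"z":0.1,"yaw":0,"gripper":-1},{"x":0,"y":0,"z":0.05,"yaw":0,"gripper":-1},{"x":0,"y":0,"z":0,"yaw":0,"gripper":-1},{"x":0,"y":0,"z":0,"yaw":0,"gripper":-1}]'
python3 -m inch '[{"x":0,"y":0,"z":-0.3,"yaw":0,"gripper":-1},{"x":0,"y":0,"z":-2,"yaw":0,"gripper":-1},{"x":0,"y":0,"z":-3,"yaw":0,"gripper":-1},{"x":0,"y":0,"z":-3,"yaw":0,"gripper":-1},{"x":0,"y":0,"z":-3,"yaw":0,"gripper":-1},{"x":0,"y":0,"z":-3,"yaw":0.5,"gripper":0},{"x":0,"y":0,"z":-1.5,"yaw":0.5,"gripper":0},{"x":0,"y":0,"z":0,"yaw":0,"gripper":0}]'; python3 go.py 511 -170 260 8.5
```

```text
time_s: 5.52
ee_pos: [497.2, 127.9, 104.1]
ee_rot: [180.0, -0.1, 13.6]
force: [-4.1, 0.0, 16.4]
gripper_width: 0.8
time_s: 6.18
ee_pos: [498.9, 128.3, 263.6]
ee_rot: [-180.0, -0.5, 8.6]
force: [0.2, 0.4, 0.3]
gripper_width: 17.5
t 6.18 pos [498.9 128.3 263.6] rot [-179.97   -0.46    8.59] F [0.18 0.4  0.33] w 17.5
tool shift cm [-3.26 29.68  0.31]
yaw units 0.02
```

```bash
python3 -m inch '[{"x":-0.1,"y":1,"z":0,"yaw":0,"gripper":0},{"x":-0.3,"y":3,"z":0,"yaw":0,"gripper":0},{"x":-0.3,"y":3,"z":0,"yaw":0,"gripper":0},{"x":-0.4,"y":3,"z":0,"yaw":0,"gripper":0},{"x":-0.4,"y":3,"z":0,"yaw":0,"gripper":0},{"x":-0.4,"y":3,"z":0,"yaw":0,"gripper":0},{"x":-0.4,"y":3,"z":0,"yaw":0,"gripper":0},{"x":-0.3,"y":3,"z":0,"yaw":0,"gripper":0},{"x":-0.3,"y":3,"z":0,"yaw":0,"gripper":0},{"x":-0.2,"y":2.5,"z":0,"yaw":0,"gripper":0},{"x":-0.1,"y":1.5,"z":0,"yaw":0,"gripper":0},{"x":0,"y":0,"z":0,"yaw":0,"gripper":0}]'; python3 go.py 511 -170 180 8.5
python3 - <<'E'
from workcell import cams
import cv2,pickle,numpy as np
W=np.zeros((600,800,3),np.uint8)
def crop(I,u,v,w,h,s):
    c=cv2.resize(I[v:v+h,u:u+w],None,fx=s,fy=s,interpolation=cv2.INTER_CUBIC)
    return c
def put(p,x,y):W[y:y+p.shape[0],x:x+p.shape[1]]=p[:600-y,:800-x]
T=cams.grab_frame("top");S=cams.grab_frame("side")
pickle.dump(T,open("top1.pkl","wb"));pickle.dump(S,open("side1.pkl","wb"))
T=T["pixels"][:,:,::-1];S=S["pixels"][:,:,::-1]
put(crop(T,165,165,80,80,5),0,0);put(crop(S,208,185,80,100,5),400,0);put(crop(T,165,150,190,90,2),0,410);put(crop(S,240,80,100,100,2),400,500)
cv2.imwrite("pics/shut.png",W)
E
```

```text
time_s: 7.18
ee_pos: [507.7, -166.8, 257.3]
ee_rot: [-180.0, 0.2, 8.5]
force: [0.6, 0.0, 0.6]
gripper_width: 45.6
t 7.18 pos [ 507.7 -166.8  257.3] rot [-179.97    0.25    8.48] F [0.64 0.03 0.55] w 45.6
tool shift cm [0.31 0.37 7.72]
yaw units -0.0
```

View pics/shut.png

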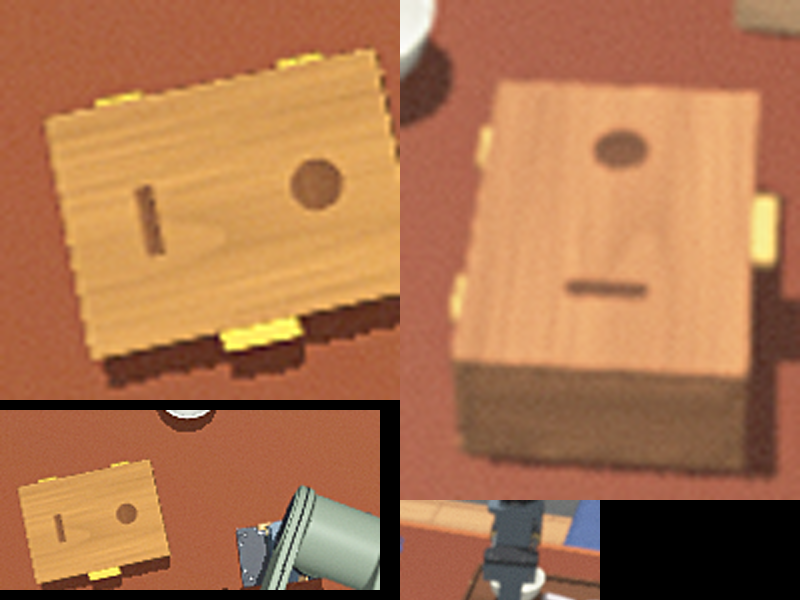

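The lid now looks flush. The bar is at (150,220) in the top crop and (606,289) in the side crop. The gripper is over the stand. I'll refit the lid and refine the inlay centres.

```bash
cat > f2.py <<'E'
from fit import *
D={n:pickle.load(open(n+"1.pkl","rb"))["pixels"].astype(float).sum(2) for n in("top","side")}
def cen(n,u,v,w,h):
    a=D[n][v:v+h,u:u+w];k=np.clip(np.median(a)-25-a,0,None);k[k<60]=0
    yy,xx=np.mgrid[v:v+h,u:u+w];m=k.sum();cx,cy=(k*xx).sum()/m,(k*yy).sum()/m
    C=np.cov(np.c_[xx.ravel(),yy.ravel()].T,aweights=k.ravel());w_,V=np.linalg.eigh(C);d=V[:,1]
    return np.array([cx,cy]),d
bt,dt=cen("top",187,197,16,24);ct,_=cen("top",220,192,18,20)
bs,ds=cen("side",237,235,24,16);cs,_=cen("side",242,208,20,15)
print(bt,ct,bs,cs)
tl=np.vstack([np.array([(46,120),(375,52),(93,358)])/5-.5+[165,165],bt,bt,ct,ct])
sl=np.vstack([np.array([(52,360),(97,82),(360,93),(345,377)])/5-.5+[208,185],bs,bs,cs,cs])
def r(p):
    M=[lidpt(p,-80,55)]*2+[lidpt(p,-80,-55)]*2
    c=[lidpt(p,*a) for a in [(0,110),(0,-110),(-160,-110),(-160,110)]]
    return np.r_[proj("top",[c[0],c[1],c[3]]+M)-tl,proj("side",c+M)-sl].ravel()
o=least_squares(r,[553,142,.239,0],loss='soft_l1');p=o.x
print("box",p,np.degrees(p[2:]),o.fun.reshape(-1,2).round(1).tolist(),"mark",lidpt(p,-80,55))
p0=o.x.copy();p0[3]=0;print("angle0 mark",lidpt(p0,-80,55))
def back(n,uv,z):
    g=F[n];R=cv2.Rodrigues(g["rvec"])[0];x=cv2.undistortPoints(np.array([[uv]]),g["mtx"],g["distortion"])[0,0]
    d=R.T@np.r_[x,1];o=-R.T@np.ravel(g["tvec"]);return (o+d*(z-o[2])/d[2])[:2]
for n,b,d,c in(("top",bt,dt,ct),("side",bs,ds,cs)):
    P=back(n,b,82);a=back(n,b+5*d,82)-back(n,b-5*d,82);q=back(n,c,82);print(n,"bar",P,"dir",np.degrees(np.arctan(a[1]/a[0])),"circ",q,np.linalg.norm(P-q),"yaw from pair",np.degrees(np.arctan2(-(P-q)[0],(P-q)[1])))
E
python3 f2.py
```

```text
[194.60297521 208.55735537] [227.99632623 201.3399155 ] [248.7926045  242.30401929] [251.73105258 214.36683823]
box [ 5.53464615e+02  1.41522318e+02  2.36264936e-01 -1.96282667e-02] [13.53698369 -1.12461684] [[-0.7, -0.5], [-0.1, -1.2], [-0.2, 0.4], [-0.1, 0.0], [-0.1, 0.0], [-0.1, 0.0], [-0.1, 0.0], [-0.2, -0.8], [0.3, -0.9], [-0.1, 0.2], [0.6, -0.1], [0.1, 0.0], [0.1, 0.0], [0.1, -0.0], [0.1, -0.0]] mark [540.41476639 194.9520308   80.42791321]
angle0 mark [540.59060173 194.99436519  82.        ]
top bar [540.41606643 194.51589039] dir 13.788344819588357 circ [566.22154064  87.5703515 ] 110.01486621256578 yaw from pair 13.565895144907188
side bar [540.30052045 196.25632748] dir 12.393871915482173 circ [565.98516298  89.67425493] 109.63320232556583 yaw from pair 13.549064574264094
```

```bash
python3 -m inch '[{"x":0.3,"y":0.37,"z":1,"yaw":0,"gripper":0.4},{"x":0,"y":0,"z":2,"yaw":0,"gripper":0.4},{"x":0,"y":0,"z":2,"yaw":0,"gripper":0.4},{"x":0,"y":0,"z":2,"yaw":0,"gripper":0.4},{"x":0,"y":0,"z":0,"yaw":0,"gripper":0.4},{"x":0,"y":0,"z":0,"yaw":0,"gripper":0.4}]'; python3 go.py 511 -170 123 8.5
```

```text
time_s: 7.78
ee_pos: [511.7, -165.8, 188.6]
ee_rot: [-179.9, 0.2, 8.7]
force: [0.5, 0.6, 0.3]
gripper_width: 63.8
t 7.78 pos [ 511.7 -165.8  188.6] rot [-1.7991e+02  1.7000e-01  8.7300e+00] F [0.47 0.64 0.32] w 63.8
tool shift cm [-0.11  0.41  6.56]
yaw units 0.05
```

```bash
python3 -m inch '[{"x":-0.1,"y":0.4,"z":0,"yaw":0,"gripper":0.4},{"x":0,"y":0,"z":0,"yaw":0,"gripper":0.4},{"x":0,"y":0,"z":1.5,"yaw":0,"gripper":0.4},{"x":0,"y":0,"z":1.5,"yaw":0,"gripper":0.4},{"x":0,"y":0,"z":1.5,"yaw":0,"gripper":0.4},{"x":0,"y":0,"z":1.5,"yaw":0,"gripper":0.4},{"x":0,"y":0,"z":0.5,"yaw":0,"gripper":0.4},{"x":0,"y":0,"z":0,"yaw":0,"gripper":0.4},{"x":0,"y":0,"z":0,"yaw":0,"gripper":0.4}]'; python3 go.py 511 -170 123 8.5
python3 - <<'E'
from workcell import cams
import cv2,numpy as np
T=cams.grab_frame("top")["pixels"][:,:,::-1];S=cams.grab_frame("side")["pixels"][:,:,::-1]
W=np.zeros((480,800,3),np.uint8)
W[:,:400]=cv2.resize(T[185:245,280:330],(400,480),interpolation=2);W[:,400:]=cv2.resize(S[120:192,265:325],(400,480),interpolation=2)
cv2.imwrite("pics/grip.png",W)
E
```

```text
time_s: 8.53
ee_pos: [512.7, -171.2, 125.9]
ee_rot: [179.9, -0.1, 8.6]
force: [-0.1, 0.4, -0.2]
gripper_width: 63.7
t 8.53 pos [ 512.7 -171.2  125.9] rot [ 1.7995e+02 -9.0000e-02  8.6400e+00] F [-0.09  0.4  -0.16] w 63.7
tool shift cm [-0.15 -0.15  0.29]
yaw units 0.03
```

View pics/grip.png

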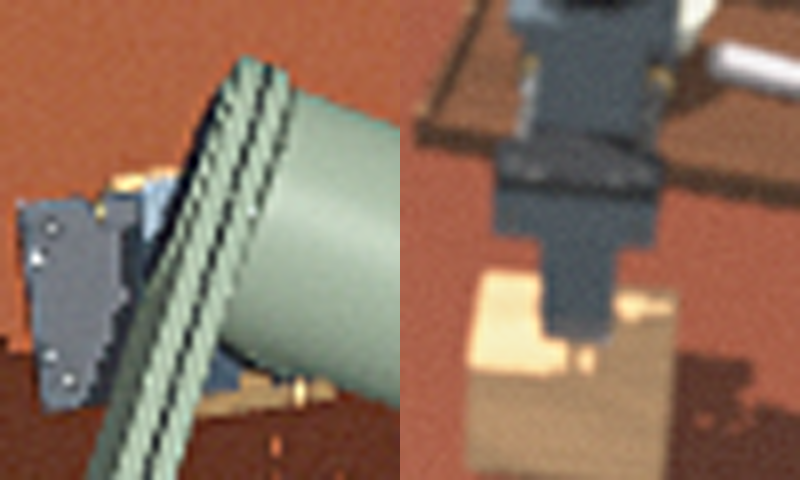

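The fingers straddle the handle above the stand: side crop, finger at (578,330), stand top below it. I'll centre and close.

```bash
python3 -m inch '[{"x":-0.15,"y":-0.15,"z":0.3,"yaw":0,"gripper":0.4},{"x":0,"y":0,"z":0,"yaw":0,"gripper":0.4},{"x":0,"y":0,"z":0,"yaw":0,"gripper":-1},{"x":0,"y":0,"z":0,"yaw":0,"gripper":-1},{"x":0,"y":0,"z":0,"yaw":0,"gripper":-1},{"x":0,"y":0,"z":0,"yaw":0,"gripper":-1},{"x":0,"y":0,"z":0,"yaw":0,"gripper":-1},{"x":0,"y":0,"z":0,"yaw":0,"gripper":-1},{"x":0,"y":0,"z":0,"yaw":0,"gripper":-1},{"x":0,"y":0,"z":0,"yaw":0,"gripper":-1}]' 30; python3 go.py 511 -170 123
```

```text
time_s: 9.47
ee_pos: [510.3, -169.8, 121.9]
ee_rot: [180.0, 0.0, 8.6]
force: [0.5, -0.3, -0.9]
gripper_width: 26.1
t 9.47 pos [ 510.3 -169.8  121.9] rot [179.99   0.     8.65] F [ 0.51 -0.31 -0.91] w 26.1
tool shift cm [ 0.06  0.03 -0.11]
```

```bash
python3 -m inch '[{"x":0,"y":0,"z":-0.5,"yaw":0,"gripper":-1},{"x":0,"y":0,"z":-1,"yaw":0,"gripper":-1},{"x":0,"y":0,"z":-1.5,"yaw":0,"gripper":-1},{"x":0,"y":0,"z":-1.5,"yaw":0,"gripper":-1},{"x":0,"y":0,"z":-1.5,"yaw":0,"gripper":-1},{"x":0,"y":0,"z":-1.5,"yaw":0,"gripper":-1},{"x":0,"y":0,"z":-1.5,"yaw":0,"gripper":-1},{"x":0,"y":0,"z":-1.5,"yaw":0,"gripper":-1},{"x":0,"y":0,"z":-1,"yaw":0,"gripper":-1},{"x":0,"y":0,"z":-0.3,"yaw":-0.5,"gripper":-1},{"x":0,"y":0,"z":0,"yaw":-0.49,"gripper":-1},{"x":0,"y":0,"z":0,"yaw":0,"gripper":-1}]'; python3 go.py 540.4 195.2 235 13.55
```

```text
time_s: 10.47
ee_pos: [510.3, -169.7, 240.7]
ee_rot: [180.0, -0.0, 13.6]
force: [0.0, 0.1, -2.4]
gripper_width: 25.7
t 10.47 pos [ 510.3 -169.7  240.7] rot [ 1.7997e+02 -4.0000e-02  1.3630e+01] F [ 0.01  0.11 -2.38] w 25.7
tool shift cm [ 11.52 -34.75   0.56]
yaw units 0.02
```

```bash
python3 -m inch '[{"x":0.3,"y":-1,"z":0,"yaw":0,"gripper":-1},{"x":0.7,"y":-2,"z":0,"yaw":0,"gripper":-1},{"x":0.8,"y":-2.5,"z":0,"yaw":0,"gripper":-1},{"x":0.8,"y":-2.5,"z":0,"yaw":0,"gripper":-1},{"x":0.8,"y":-2.5,"z":0,"yaw":0,"gripper":-1},{"x":0.8,"y":-2.5,"z":0,"yaw":0,"gripper":-1},{"x":0.8,"y":-2.5,"z":0,"yaw":0,"gripper":-1},{"x":0.8,"y":-2.5,"z":0,"yaw":0,"gripper":-1},{"x":0.8,"y":-2.5,"z":0,"yaw":0,"gripper":-1},{"x":0.8,"y":-2.5,"z":0,"yaw":0,"gripper":-1},{"x":0.8,"y":-2.5,"z":0,"yaw":0,"gripper":-1},{"x":0.8,"y":-2.5,"z":0,"yaw":0,"gripper":-1}]'
python3 -m inch '[{"x":0.8,"y":-2.5,"z":0,"yaw":0,"gripper":-1},{"x":0.8,"y":-2.3,"z":0,"yaw":0,"gripper":-1},{"x":0.6,"y":-1.5,"z":0,"yaw":0,"gripper":-1},{"x":0.3,"y":-0.7,"z":0,"yaw":0,"gripper":-1},{"x":0,"y":0,"z":0,"yaw":0,"gripper":-1},{"x":0,"y":0,"z":0,"yaw":0,"gripper":-1},{"x":0,"y":0,"z":0,"yaw":0,"gripper":-1}]'; python3 go.py 540.4 195.2 210 13.55
```

```text
time_s: 11.47
ee_pos: [531.3, 125.6, 239.7]
ee_rot: [-180.0, 0.0, 13.5]
force: [1.4, 0.0, -2.3]
gripper_width: 25.9
time_s: 12.05
ee_pos: [539.5, 196.6, 239.8]
ee_rot: [180.0, 0.0, 13.5]
force: [0.1, 0.1, -2.0]
gripper_width: 26.0
t 12.05 pos [539.5 196.6 239.8] rot [1.7996e+02 5.0000e-02 1.3540e+01] F [ 0.14  0.14 -2.  ] w 26.0
tool shift cm [0.06 0.16 2.98]
yaw units -0.0
```

```bash
python3 -m inch '[{"x":0.06,"y":0.16,"z":0,"yaw":0,"gripper":-1},{"x":0,"y":0,"z":1,"yaw":0,"gripper":-1},{"x":0,"y":0,"z":1.2,"yaw":0,"gripper":-1},{"x":0,"y":0,"z":1.2,"yaw":0,"gripper":-1},{"x":0,"y":0,"z":0.5,"yaw":0,"gripper":-1},{"x":0,"y":0,"z":0,"yaw":0,"gripper":-1},{"x":0,"y":0,"z":0,"yaw":0,"gripper":-1},{"x":0,"y":0,"z":0,"yaw":0,"gripper":-1}]'; python3 go.py 540.4 195.2 197 13.55
python3 - <<'E'
from workcell import cams,telemetry
from fit import *
S=cams.grab_frame("side");T=cams.grab_frame("top");pickle.dump(S,open("side2.pkl","wb"))
s=telemetry.state();p=[*s["ee_pos"][:2],np.radians(13.55)];z0=s["ee_pos"][2]-51.9
B=lambda hx,hy,z:[pt(p,a*hx,b*hy,z0+z) for a,b in((1,1),(1,-1),(-1,-1),(-1,1))]
s_=9;I=cv2.resize(S["pixels"][175:241,225:270,::-1],None,fx=s_,fy=s_,interpolation=2)
for h in (B(19,13,0),B(14,9,-45),B(13,5,-61)):
    q=((proj("side",h)-[225,175]+.5)*s_).astype(int);cv2.polylines(I,[q],True,(0,255,0),1)
b=[pt([540.4,195.2,p[2]],a*23,c*6,82) for a,c in((1,1),(1,-1),(-1,-1),(-1,1))]
cv2.polylines(I,[((proj("side",b)-[225,175]+.5)*s_).astype(int)],True,(255,0,0),1)
I2=cv2.resize(S["pixels"][175:241,225:270,::-1],None,fx=8,fy=s_,interpolation=2)
J=np.hstack([I,I2[:,:390]]);cv2.imwrite("pics/near.png",J);print(J.shape)
E
```

```text
time_s: 12.72
ee_pos: [541.3, 196.0, 201.5]
ee_rot: [-180.0, -0.1, 13.6]
force: [-0.2, -0.2, -1.2]
gripper_width: 25.8
t 12.72 pos [541.3 196.  201.5] rot [-1.800e+02 -7.000e-02  1.357e+01] F [-0.17 -0.22 -1.16] w 25.8
tool shift cm [-0.1   0.06  0.45]
yaw units 0.0
(594, 765, 3)
```

View pics/near.png

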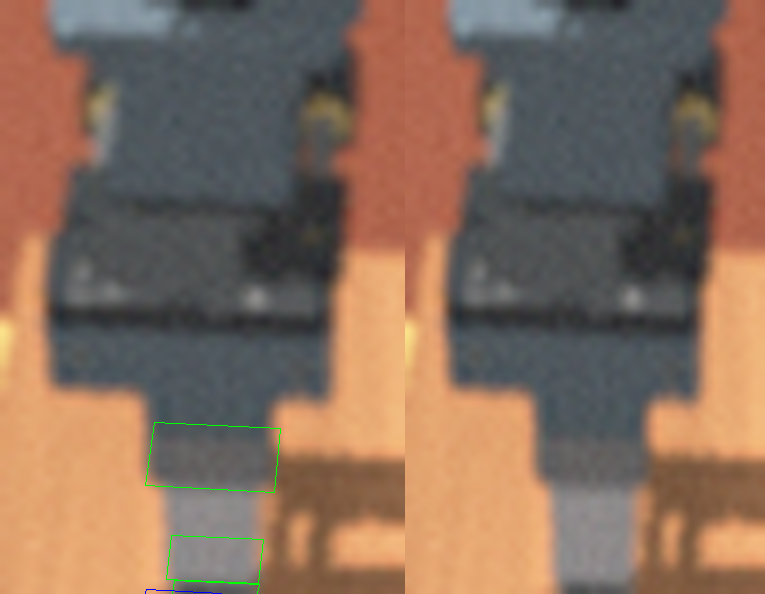

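Handle and barrel line up with the predicted outline within about 0.3 px. The foot lies just below this crop. I'll descend to first contact.

```bash
Z='{"x":0,"y":0,"z":0,"yaw":0,"gripper":-1}'; python3 -m inch '[{"x":-0.1,"y":0.06,"z":0,"yaw":0,"gripper":-1},{"x":0,"y":0,"z":0.25,"yaw":0,"gripper":-1},{"x":0,"y":0,"z":0.2,"yaw":0,"gripper":-1},{"x":0,"y":0,"z":0,"yaw":0,"gripper":-1},{"x":0,"y":0,"z":0,"yaw":0,"gripper":-1},{"x":0,"y":0,"z":0,"yaw":0,"gripper":-1}]'
python3 - <<'E'
from workcell import cams,telemetry
from fit import *
fs=[];ps=[]
for k in range(4):
    S=cams.grab_frame("side");s=telemetry.state();fs.append(s["force"]);ps.append(s["ee_pos"])
print(np.mean(fs,0).round(2),np.std(fs,0).round(2),np.mean(ps,0).round(2),np.std(ps,0).round(2))
p=[*np.mean(ps,0)[:2],np.radians(13.55)];z0=np.mean(ps,0)[2]-51.9
B=lambda hx,hy,z:[pt(p,a*hx,b*hy,z0+z) for a,b in((1,1),(1,-1),(-1,-1),(-1,1))]
u,v=230,218;s_=14
I=cv2.resize(S["pixels"][v:v+42,u:u+28,::-1],None,fx=s_,fy=s_,interpolation=2);I2=I.copy()
for h in (B(14,9,-45),B(13,5,-61)): cv2.polylines(I,[((proj("side",h)-[u,v]+.5)*s_).astype(int)],True,(0,255,0),1)
b=[pt([540.4,195.2,p[2]],a*23,c*6,82) for a,c in((1,1),(1,-1),(-1,-1),(-1,1))]
cv2.polylines(I,[((proj("side",b)-[u,v]+.5)*s_).astype(int)],True,(255,0,0),1)
cv2.imwrite("pics/near2.png",np.hstack([I,I2]))
E
```

```text
time_s: 13.32
ee_pos: [540.0, 195.3, 196.4]
ee_rot: [180.0, 0.0, 13.6]
force: [0.0, 0.9, -1.3]
gripper_width: 26.1
[ 0.21  0.02 -1.53] [0.31 0.3  0.32] [540.01 195.3  196.46] [0.01 0.01 0.02]
```

View pics/near2.png

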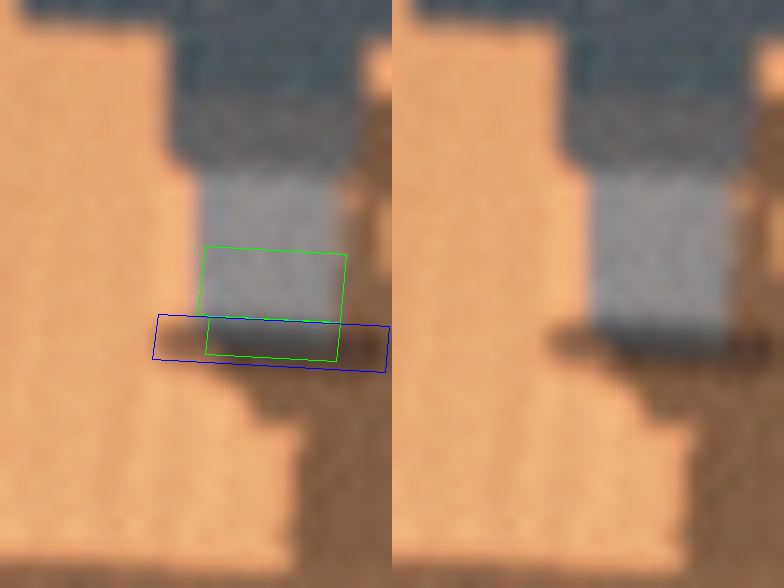

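The bar spans x≈158–378 in the left panel (centre ≈268) and the barrel is centred at ≈270, so the foot sits over the bar to within about 0.5 mm. Next I'll find contact and then press half-way.

```bash
cat > av.py <<'E'
from workcell import cams,telemetry
import numpy as np
f=[];p=[]
for k in range(6): cams.grab_frame("side");s=telemetry.state();f.append(s["force"]);p.append(s["ee_pos"])
print("AVG F",np.mean(f,0).round(2),"pos",np.mean(p,0).round(2),"rot",s["ee_rot"].round(2))
E
python3 -m inch '[{"x":0,"y":0,"z":0.1,"yaw":0,"gripper":-1},{"x":0,"y":0,"z":0,"yaw":0,"gripper":-1},{"x":0,"y":0,"z":0,"yaw":0,"gripper":-1}]' >/dev/null; python3 av.py
python3 -m inch '[{"x":0,"y":0,"z":0.2,"yaw":0,"gripper":-1},{"x":0,"y":0,"z":0,"yaw":0,"gripper":-1},{"x":0,"y":0,"z":0,"yaw":0,"gripper":-1}]' >/dev/null; python3 av.py
python3 -m inch '[{"x":0,"y":0,"z":0.2,"yaw":0,"gripper":-1},{"x":0,"y":0,"z":0,"yaw":0,"gripper":-1},{"x":0,"y":0,"z":0,"yaw":0,"gripper":-1}]'>/dev/null; python3 av.py
```

```text
AVG F [ 0.04  0.02 -1.52] pos [539.98 195.27 195.42] rot [ 1.7999e+02 -1.0000e-02  1.3590e+01]
AVG F [ 0.35 -0.16 -0.7 ] pos [540.09 195.32 193.52] rot [ 1.800e+02 -2.000e-02  1.359e+01]
AVG F [ 0.17  0.19 -0.14] pos [540.08 195.31 191.54] rot [ 1.800e+02 -2.000e-02  1.359e+01]
```

```bash
python3 -m inch '[{"x":0,"y":0,"z":0.13,"yaw":0,"gripper":-1},{"x":0,"y":0,"z":0.13,"yaw":0,"gripper":-1},{"x":0,"y":0,"z":0,"yaw":0,"gripper":-1},{"x":0,"y":0,"z":0,"yaw":0,"gripper":-1},{"x":0,"y":0,"z":0,"yaw":0,"gripper":-1}]'; python3 av.py; python3 av.py;python3 av.py
python3 - <<'E'
from workcell import cams
import cv2,numpy as np
S=cams.grab_frame("side")["pixels"][:,:,::-1];T=cams.grab_frame("top")["pixels"][:,:,::-1]
W=np.zeros((588,784,3),np.uint8);W[:,:392]=cv2.resize(S[218:260,230:258],(392,588),interpolation=2);W[:294,392:]=S[130:277,190:386].repeat(2,0).repeat(2,1);W[294:,392:]=T[130:277,170:366].repeat(2,0).repeat(2,1)
cv2.imwrite("pics/end.png",W)
E
```

```text
time_s: 15.58
ee_pos: [540.1, 195.3, 189.0]
ee_rot: [180.0, -0.0, 13.6]
force: [0.1, -0.4, 1.7]
gripper_width: 25.6
AVG F [0.61 0.2  1.24] pos [540.08 195.3  188.94] rot [ 1.800e+02 -2.000e-02  1.359e+01]
AVG F [0.63 0.26 1.3 ] pos [540.06 195.3  188.88] rot [ 1.800e+02 -1.000e-02  1.359e+01]
AVG F [0.93 0.52 0.96] pos [540.06 195.3  188.86] rot [ 1.800e+02 -1.000e-02  1.359e+01]
```

View pics/end.png

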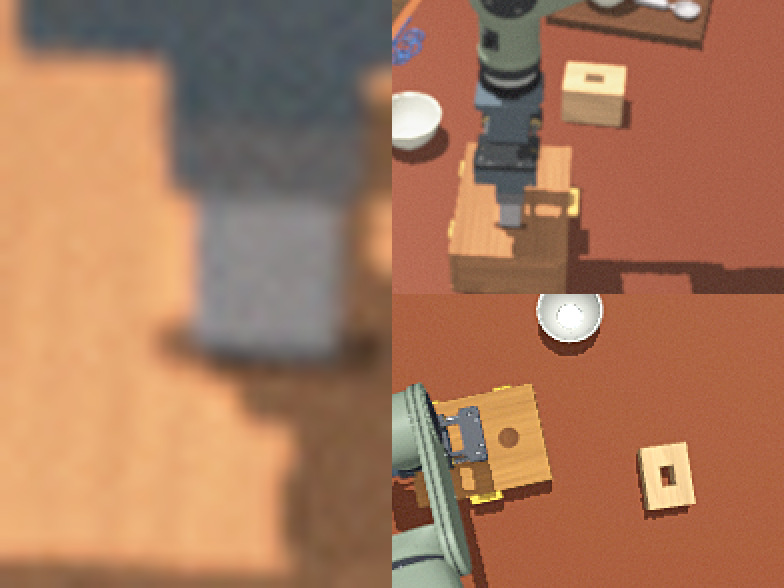

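The meter is upright on the bar, with the bar showing about equally at both ends (158–200 and 342–378 px). The lid is flush, the stand is empty, and nothing else looks moved. The handle has not slipped in the fingers.

```bash
python3 -c "
from workcell import env
print(env.job_done())"
```

```text
the job is handed in; nothing more can be done
None
```

The job is handed in, at about 16.6 s of the allowed 58 s. The arm is still holding the meter upright on the bar inlay, with the foot about half sunk.

- **Lid:** I pushed it shut with the closed fingers before touching the meter. It stopped hard at 82 mm under about 16 N, and the pictures show it flush.
- **Meter placing:** The tool stands at (540.1, 195.3) with yaw 13.6°. The bar was measured at (540.4, 195.2) with yaw 13.55°, and in the last picture the foot is centred along it to within about 0.5 mm. Across the bar, the two cameras differed by about 1.7 mm in where they placed it, so I used a value between them.
- **Foot depth:** The tool height gives about 6.0 mm sunk. The averaged push force, about 2.7 N, gives about 5.4 mm. The two differ slightly, but both are close to half.
- **Other checks:** There was no sign of the meter slipping in the grip. I never went near the kettle, the tray or the spoon. The kettle and most of the tray were outside the last crops, so I did not check them again.

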